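# The wrong cupboard is open

## Task

The wrong one of the two little bench cupboards has been left open. Push the broad cupboard's door until its roller catch snaps and the door is fully shut, and pull the narrow cupboard's door through its catch and leave it standing at least 25 degrees open. Let go of both in the end.

Things in the scene. Friction and masses are not known exactly. Their poses are not given: they have to be found in the camera images.
- broad_door (a joint): Door (16 mm thick) of the broad dark wood cupboard (220 wide, 150 deep, 150 high, fixed); starts ajar. Rad: 0 shut, grows as it opens to the robot, max 1.5. Upright hinge at its left (+y) side. Below about 0.1 rad a sprung roller resists (some 8 N at the pull); past 0.04 rad it draws the door shut and holds it. Stiff hinge: the door stays where left.
- broad_pull (a point): Grasp point on its pull: upright round brass bar, 14 mm dia, 100 mm long, axis 40 before the door's face, top level with the cupboard's top (150 above the bench). Point on the axis, 25 below the bar's top, 33 above the upper of 2 thin stand-offs. Axes turn with the door: x into the cupboard, square to the door; y along it to its left; z up. Hinge axis at x +56, y +180; free edge at y -40.
- narrow_door (a joint): Door (16 mm thick) of the narrow dark wood cupboard (160 wide, 150 deep, 150 high, fixed); starts shut, held by its roller catch. Rad: 0 shut, grows as it opens to the robot, max 1.5. Upright hinge at its right (-y) side. Takes about 7 N at the pull to draw it through the catch, which lets go by 0.14 rad; then it moves freely and stays where left.
- narrow_pull (a point): Grasp point on its pull: upright round brass bar, 14 mm dia, 100 mm long, axis 40 before the door's face, top level with the cupboard's top (150 above the bench). Point on the axis, 25 below the bar's top, 33 above the upper of 2 thin stand-offs. Axes turn with the door: x into the cupboard, square to the door; y along it to its left; z up. Hinge axis at x +56, y -120; free edge at y +40.

How it is judged:
At the end, for the whole second after the job is handed in: The broad cupboard's door is snapped shut (within 0.03 rad of fully home), the narrow cupboard's door stands open by at least 25 degrees (0.436 rad), and both are at rest (under 0.05 rad/s) (value of joint broad_door below 0.03 rad and value of joint narrow_door above 0.436 rad and velocity of joint broad_door between -0.05 and 0.05 rad/s and velocity of joint narrow_door between -0.05 and 0.05 rad/s); the robot touches nothing.
It also fails if it takes over 45 s, if anything falls off the work surface, if the arm or the gripper's body presses on something with over 40 N, if the wrist force passes 120 N, or if a joint passes its speed limit or range.

## Robot

A 7-joint arm with a two-finger parallel gripper is mounted at the origin on the work surface. World frame = base frame: x ahead of the robot, y to its left, z up, the work surface at z = 0. Lengths are in m, angles in rad, forces in N, time in s.
With the tool pointing down it reaches from about 0.35 to 0.9 m from the base axis. Payload 8.1 kg.
Tool frame: the origin (TCP) lies between the finger pads; the fingertips stand 11 mm ahead of it and the grasp point (between the pads) lies 8 mm behind it; z points along the fingers, x is the direction in which the jaws open and shut, and the axes are right-handed (so a half turn about z gives the same grasp; the last joint's range is limited). The gripper opens to 92 mm and grips with 3 to 60 N. Pads are 19 mm wide; open, the fingers measure 130 mm over their backs; the gripper's body (75 mm by 190 mm) begins 47 mm behind the grasp point.
Start: joints at [-1.323, 0.434, 0.025, 1.573, -0.012, 1.134, -0.075], TCP at [0.215, 0.587, 0.238] pointing down, gripper open.
Joint ranges: [-2.62, 2.62], [-0.44, 2.09], [-1.27, 1.32], [0.08, 2.57], [-1.32, 4.46], [0.12, 2], [-2.74, 2.74]. Speed limits (rad/s): [2.22, 2.22, 3.01, 3.01, 3.14, 3.14, 3.14].

## Interface

Orientations are given as a 3x3 rotation matrix whose columns are the frame's x, y, z axes.
In Python, from rig import bot gives the robot as it stands.
- The arm moves only by the tool carry_out, never from a script. Its argument "series" is a list that holds one entry, the list of rows, each a list of 5 numbers: the closure in counts, from 0 (fully open) to 255 (shut), then the shift along the tool's x, y, z in m, then the turn about the tool's z in rad. A call has 1 to 5 rows; each row shifts and turns the pose as measured when the row begins, along the tool's axes as they then stand; what a row does not reach is not made up. A row lasts 1/8 s, in which the tool goes at most 62.5 mm and 10.7 degrees, less where a joint would pass 70% of its speed; a pose out of reach is approached as far as the arm can. A call with a gripper value outside its range is refused whole. The fingers move at their own pace and stop on an object; "squeeze" is the grip in N (left out, the last holds). Time passes only in rows, so rows that do not move let the fingers close. It gives the time, the measured TCP pose, the force and the opening at its end, in the units of the state.
- bot.get_state(): the state, without advancing time (a new reading comes with each control period).
- bot.grab_frame(name): name is "scene" or "side" or "wrist"; returns (picture, depth): 384x512x3 uint8, red, green, blue; 384x512 float32, m along the optical axis (not along the pixel's ray), 0 where there is no reading.
- bot.get_calibration(name): a dict with "camera_matrix" (3x3 intrinsics, pixels), "extrinsics" (4x4, takes a point from world to camera coordinates). Camera axes: x right, y down, z forward; pixel columns grow to the right and rows downward; lengths in m; the calibration is good to about 2 mm. A picture is of the moment at which its call begins: read the wrist's pose just before it. get_calibration takes no time and is no camera call; for the wrist camera it gives the pose at the moment of the call.
- bot.finish_job(): hands the job in, once; it reports no verdict.
The state is a dict: "t": time; "qpos": joint angles; "dq": joint speeds; "effort": joint torques, N m; "tcp_pos": TCP position; "tool_rot": TCP orientation; "force": force on the tool from outside, world axes, zero at the start; "wrist_torque": the same for the moment, N m; "gripper_width": finger opening in m.
Only numpy, scipy, OpenCV 4.12 (cv2) and the standard library are available. Lean on these libraries where they do the work, as an engineer would, in place of code of your own. Each camera call takes 0.05 s, during which the arm holds its last target. There are 200 camera calls.

## Working session

There is one attempt and no reset: what is moved stays moved. The work goes in short steps, Python scripts to look and compute and a tool call to move; the robot and the scene stay as the last step left them, time stands still between calls to the robot, and variables do not carry over. Pictures are saved under pics/ and viewed, about 8 in all and at most 12, crops included, and the job is handed in when it is done.

Besides the shell and the picture viewer there is one more tool, called after ">>>" as name([rows], argument=value, ...), one row to a line, values as JSON. carry_out: Moves the arm, as the interface text tells. Its arguments: {"type":"object","properties":{"series":{"type":"array"},"squeeze":{"type":"number"}},"required":["series"]}

```bash
mkdir -p pics
cat > h.py <<'E'
import numpy as np, cv2
from rig import bot
def shot(name,fn):
    c=bot.get_calibration(name); im,d=bot.grab_frame(name)
    cv2.imwrite(f'pics/{fn}.png',im[:,:,::-1]); np.savez(f'pics/{fn}.npz',im=im,d=d,K=c['camera_matrix'],E=c['extrinsics'])
def cloud(fn):
    z=np.load(f'pics/{fn}.npz');d=z['d'];K=z['K'];E=z['E']
    v,u=np.mgrid[:d.shape[0],:d.shape[1]]
    P=np.stack([(u-K[0,2])/K[0,0]*d,(v-K[1,2])/K[1,1]*d,d],-1)
    W=(P-E[:3,3])@E[:3,:3]
    W[d==0]=np.nan
    return W,z['im']
E
python3 - <<'E'
from h import *
s=bot.get_state();print(s)
for n in('scene','side'):
    shot(n,n+'1'); W,_=cloud(n+'1'); print(n,bot.get_calibration(n)['extrinsics'])
a=cv2.imread('pics/scene1.png');b=cv2.imread('pics/side1.png')
E
```

```text
{'t': 0.0, 'qpos': array([-1.32260956,  0.43519721,  0.02494621,  1.57409592, -0.01160125,
        1.13400676, -0.07513632]), 'dq': array([ 0.00042392,  0.00187962,  0.00152781, -0.00142688, -0.00121643,
       -0.00065819, -0.00124073]), 'effort': array([ 4.50776652e-04, -6.67831850e+01,  9.85005274e-01, -3.14474022e+01,
       -6.07245625e-02,  4.26953263e-02,  1.49509606e-04]), 'tcp_pos': array([0.21463953, 0.58645759, 0.23696112]), 'tool_rot': array([[ 3.43713801e-01,  9.39074359e-01, -4.13982274e-04],
       [ 9.39073159e-01, -3.43714026e-01, -1.50655731e-03],
       [-1.55706086e-03,  1.29064899e-04, -9.99998779e-01]]), 'force': array([-0.57673613,  0.70477676,  0.68964559]), 'wrist_torque': array([ 0.05701143, -0.05430299,  0.00933189]), 'gripper_width': 0.09212723195646222}
scene [[-0.90465346  0.4260776  -0.00774547  0.56174676]
 [ 0.40306101  0.84960042 -0.34017782 -0.22913507]
 [-0.13836159 -0.31086494 -0.94032923  0.93341691]
 [ 0.          0.          0.          1.        ]]
side [[ 0.88728616 -0.46095243  0.01568859 -0.54295553]
 [-0.23058025 -0.47278929 -0.85047224  0.21469277]
 [ 0.39944464  0.75099477 -0.52578592  0.71489784]
 [ 0.          0.          0.          1.        ]]
```

View pics/scene1.png

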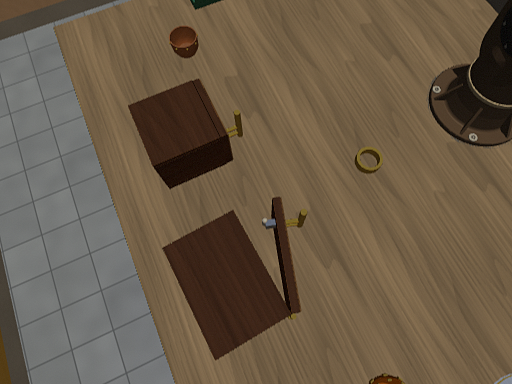

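View pics/side1.png

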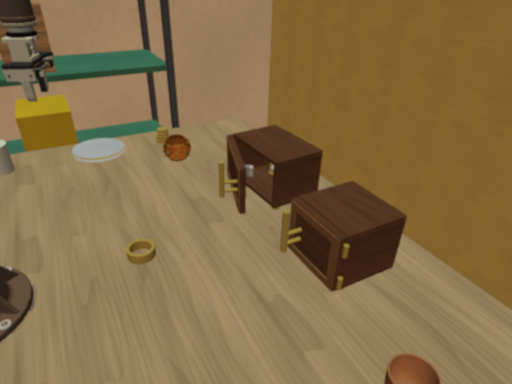

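Scene view: narrow cupboard with its bar near (238,115), broad cupboard with its ajar door from (277,198) to (295,312), bar near (303,212). The side view agrees. Next, measuring from depth.

Run:
```python
from h import *
W,im=cloud('scene1')
hsv=cv2.cvtColor(im,cv2.COLOR_RGB2HSV)
def at(u,v): print((u,v),np.round(W[v,u],3),hsv[v,u])
top=(abs(W[...,2]-.15)<.006).astype(np.uint8)
n,l,st,c=cv2.connectedComponentsWithStats(top)
for i in range(1,n):
    if st[i,4]>40:
        p=W[l==i][:,:2].astype(np.float32); r=cv2.minAreaRect(p)
        print(st[i],'rect',np.round(r[0],3),np.round(r[1],3),round(r[2],1),'zmean',W[l==i][:,2].mean().round(4)); print(np.round(cv2.boxPoints(r),3).tolist())
for (u0,u1,v0,v1) in((225,250,105,142),(284,312,203,232)):
    R=W[v0:v1,u0:u1];z=R[...,2]
    m=(z>.135)&(hsv[v0:v1,u0:u1,0]>18)&(hsv[v0:v1,u0:u1,0]<32)&(hsv[v0:v1,u0:u1,1]>110)
    p=R[m];print('bar top',len(p),np.round(np.median(p,0),4),p.min(0).round(3),p.max(0).round(3))
for uv in((238,114),(303,213),(277,200),(293,308)): at(*uv)
W,im=cloud('side1');hsv=cv2.cvtColor(im,cv2.COLOR_RGB2HSV)
for (u0,u1,v0,v1) in((278,292,208,255),(217,227,160,200)):
    R=W[v0:v1,u0:u1];H=hsv[v0:v1,u0:u1];z=R[...,2]
    m=(z>.06)&(z<.16)&(H[...,0]>18)&(H[...,0]<32)&(H[...,1]>130)
    p=R[m];print('side bar',len(p),np.round(np.median(p,0),4),p.min(0).round(3),p.max(0).round(3))
```

```text
[479  54  33  41 208] rect [ 0.063 -0.   ] [0.025 0.113] 1.6 zmean 0.1501
[[0.04899999871850014, 0.0560000017285347], [0.052000001072883606, -0.05700000002980232], [0.07699999958276749, -0.0560000017285347], [0.07400000095367432, 0.05700000002980232]]
[ 128   79  100   89 5178] rect [ 0.729 -0.195] [0.168 0.162] 0.5 zmean 0.1492
[[0.6439999938011169, -0.11500000208616257], [0.6460000276565552, -0.2770000100135803], [0.8140000104904175, -0.2750000059604645], [0.8130000233650208, -0.11400000005960464]]
[  162   197   139   164 11469] rect [0.723 0.152] [0.244 0.222] 3.0 zmean 0.1493
[[0.5950000286102295, 0.25600001215934753], [0.6069999933242798, 0.03400000184774399], [0.8510000109672546, 0.04699999839067459], [0.8389999866485596, 0.26899999380111694]]
[300 209   7   8  41] rect [0.581 0.102] [0.013 0.012] 62.8 zmean 0.1491
[[0.5730000138282776, 0.0989999994635582], [0.5839999914169312, 0.09300000220537186], [0.5889999866485596, 0.10499999672174454], [0.5789999961853027, 0.10999999940395355]]
bar top 44 [ 0.6081 -0.1544  0.1487] [ 0.601 -0.165  0.135] [ 0.644 -0.119  0.151]
bar top 51 [0.582  0.1032 0.1491] [0.574 0.096 0.136] [0.622 0.111 0.152]
(238, 114) [ 0.606 -0.152  0.15 ] [ 22 179 101]
(303, 213) [0.583 0.104 0.152] [ 23 162 126]
(277, 200) [0.615 0.058 0.148] [ 11 161  57]
(293, 308) [0.678 0.25  0.148] [ 10 145  60]
side bar 276 [ 0.6062 -0.1639  0.101 ] [ 0.601 -0.168  0.06 ] [ 0.647 -0.121  0.152]
side bar 177 [0.5796 0.094  0.103 ] [0.575 0.09  0.062] [0.592 0.102 0.152]
```

>>> carry_out([
  [[255,0,0,0,-0.175],[255,0,0,0,-0.175],[255,-0.05,0.028,0,0],[255,-0.05,0.028,0,0],[255,-0.05,0.028,0,0]],
], squeeze=30)

```text
t: 0.72
tcp_pos: [0.2985, 0.4364, 0.2343]
tool_rot: [[-0.019, 1.0, -0.003], [1.0, 0.019, -0.004], [-0.004, -0.003, -1.0]]
force: [0.9, 0.3, 0.7]
gripper_width: 0.0462
```

>>> carry_out([
  [[255,-0.055,0.03,0,0],[255,-0.055,0.03,0,0],[255,-0.055,0.03,0,0],[255,-0.055,0.03,0,0],[255,-0.055,0.03,0,0]],
])

```text
t: 1.35
tcp_pos: [0.4518, 0.1638, 0.2344]
tool_rot: [[-0.02, 1.0, -0.003], [1.0, 0.02, -0.004], [-0.004, -0.003, -1.0]]
force: [1.1, 0.3, -0.4]
gripper_width: 0.0012
```

>>> carry_out([
  [[255,-0.04,0.035,0,0],[255,-0.035,0.03,0.02,0],[255,0,0,0.05,0],[255,0,0,0.045,0],[255,0,0,0,0]],
])

```text
t: 1.98
tcp_pos: [0.5223, 0.0801, 0.1171]
tool_rot: [[-0.011, 1.0, -0.001], [1.0, 0.011, -0.006], [-0.006, -0.001, -1.0]]
force: [-0.5, -0.5, 0.2]
gripper_width: 0.0004
```

>>> carry_out([
  [[255,0.012,0.03,0,0],[255,0,0.015,0,0],[255,-0.002,0.015,0,0],[255,-0.003,0.012,0,0],[255,0,0,0,0]],
])

```text
t: 2.6
tcp_pos: [0.5958, 0.0861, 0.1226]
tool_rot: [[-0.01, 1.0, -0.001], [1.0, 0.01, -0.007], [-0.007, -0.001, -1.0]]
force: [0.3, 0.5, 0.0]
gripper_width: 0.0006
```

```bash
python3 -c "
from h import *
shot('scene','s2');shot('side','e2')
a=cv2.imread('pics/s2.png')[60:340,120:400];b=cv2.imread('pics/e2.png')[60:340,150:430]
cv2.imwrite('pics/c2.png',cv2.resize(np.hstack([a,b]),(800,400)))"
```

```text
(no output)
```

View pics/c2.png

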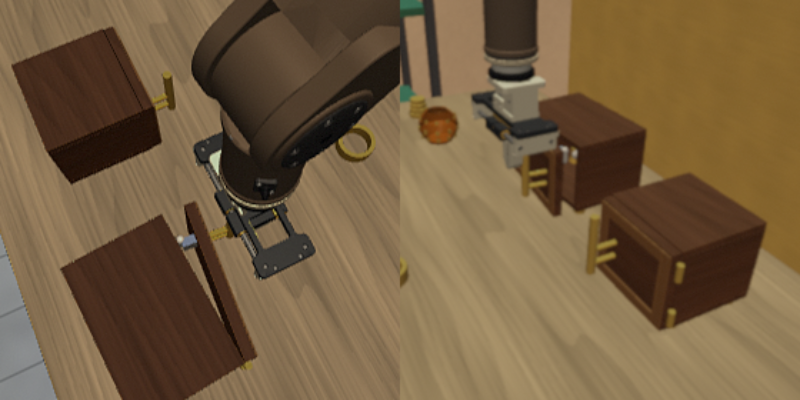

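The crops show the gripper at the broad bar, with the door partly closed (roller still clear, near crop (190,240)). I'll keep pushing.

>>> carry_out([
  [[255,-0.002,0.01,0.003,0],[255,-0.002,0.01,0.002,0],[255,0,0.01,0.001,0],[255,0,0,0,0]],
])

```text
t: 3.2
tcp_pos: [0.6244, 0.0827, 0.1158]
tool_rot: [[-0.012, 1.0, -0.006], [1.0, 0.011, -0.007], [-0.007, -0.006, -1.0]]
force: [0.4, 0.5, -0.1]
gripper_width: 0.0006
```

>>> carry_out([
  [[255,0,0.006,0,0],[255,0,0.006,0,0]],
])

```text
t: 3.45
tcp_pos: [0.6252, 0.0826, 0.1151]
tool_rot: [[-0.011, 1.0, -0.029], [1.0, 0.011, -0.008], [-0.007, -0.029, -1.0]]
force: [-33.0, -0.9, 30.2]
gripper_width: 0.0009
```

>>> carry_out([
  [[255,0,-0.03,0,0],[255,0,-0.04,0,0],[0,0,0,-0.05,0],[0,-0.03,0,-0.05,0],[0,-0.055,0,0,0]],
])

```text
t: 4.08
tcp_pos: [0.5546, 0.0015, 0.2191]
tool_rot: [[-0.022, 0.999, -0.034], [1.0, 0.022, -0.007], [-0.006, -0.034, -0.999]]
force: [1.2, -1.3, -0.7]
gripper_width: 0.0258
```

Run:
```python
from h import *
print(bot.get_state()['tool_rot'].round(3),bot.get_state()['tcp_pos'])
shot('scene','s3');W,im=cloud('s3')
top=(abs(W[...,2]-.15)<.006).astype(np.uint8)
n,l,st,c=cv2.connectedComponentsWithStats(top)
for i in range(1,n):
    if st[i,4]>30:
        r=cv2.minAreaRect(W[l==i][:,:2].astype(np.float32)); print(st[i],np.round(cv2.boxPoints(r),3).tolist())
```

```text
[[-0.022  0.999 -0.034]
 [ 1.     0.022 -0.007]
 [-0.006 -0.034 -0.999]] [0.5546049  0.00151465 0.21908489]
[479  59  33  36 220] [[0.04600000008940697, 0.0560000017285347], [0.050999999046325684, -0.05000000074505806], [0.07699999958276749, -0.04899999871850014], [0.07199999690055847, 0.057999998331069946]]
[ 128   79  100   88 5188] [[0.6439999938011169, -0.11599999666213989], [0.6460000276565552, -0.2770000100135803], [0.8140000104904175, -0.2759999930858612], [0.8130000233650208, -0.11400000005960464]]
[234 110   6   7  36] [[0.5989999771118164, -0.16099999845027924], [0.609000027179718, -0.16500000655651093], [0.6150000095367432, -0.15199999511241913], [0.6050000190734863, -0.14800000190734863]]
[  162   207   138   154 11461] [[0.6669999957084656, 0.25699999928474426], [0.6830000281333923, 0.03700000047683716], [0.8510000109672546, 0.04899999871850014], [0.8349999785423279, 0.26899999380111694]]
[265 210   7   8  42] [[0.6359999775886536, 0.07999999821186066], [0.6380000114440918, 0.06800000369548798], [0.6499999761581421, 0.07000000029802322], [0.6489999890327454, 0.0820000022649765]]
```

View pics/s3.png

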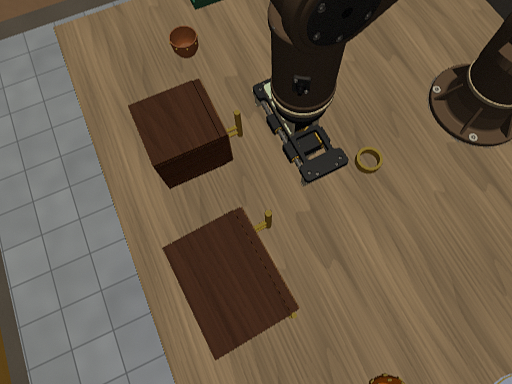

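The broad door is flush with its cupboard. Its top now merges into one 220 × 166 mm rectangle. The narrow bar is at (0.607, -0.157), so I'm going there.

>>> carry_out([
  [[0,-0.053,0.017,0,0],[0,-0.053,0.018,0,0],[0,-0.052,0.017,0,0],[0,0,0,0,0]],
])

```text
t: 4.62
tcp_pos: [0.6082, -0.1702, 0.2181]
tool_rot: [[-0.011, 0.999, -0.034], [1.0, 0.01, -0.013], [-0.012, -0.034, -0.999]]
force: [0.2, 0.9, -0.3]
gripper_width: 0.07
```

>>> carry_out([
  [[0,0.014,0.002,0,0],[0,0,0,0,0],[0,0,0,0.05,0],[0,0,0,0.05,0],[0,0,0,0,0]],
])

```text
t: 5.25
tcp_pos: [0.608, -0.1478, 0.1168]
tool_rot: [[-0.02, 0.999, -0.031], [1.0, 0.02, -0.009], [-0.009, -0.031, -0.999]]
force: [-0.2, 0.4, 0.4]
gripper_width: 0.0915
```

>>> carry_out([
  [[0,-0.008,0,0,0],[255,0,0,0,0],[255,0,0,0,0],[255,0,0,0,0],[255,0,0,0,0]],
], squeeze=40)

```text
t: 5.88
tcp_pos: [0.6119, -0.156, 0.1238]
tool_rot: [[-0.022, 1.0, -0.022], [1.0, 0.022, -0.01], [-0.01, -0.022, -1.0]]
force: [-0.2, 0.8, 1.2]
gripper_width: 0.0562
```

>>> carry_out([
  [[255,0,0,0,0],[255,0,0,0,0],[255,0,0,0,0]],
])

```text
t: 6.25
tcp_pos: [0.6119, -0.1559, 0.1238]
tool_rot: [[-0.022, 1.0, -0.022], [1.0, 0.022, -0.01], [-0.01, -0.022, -1.0]]
force: [0.2, 0.9, -0.6]
gripper_width: 0.0267
```

>>> carry_out([
  [[255,0,-0.005,0.005,0],[255,0,0,0,0],[255,0,0,0,0],[255,0,0,0,0]],
])

```text
t: 6.75
tcp_pos: [0.6078, -0.1593, 0.1195]
tool_rot: [[-0.02, 1.0, -0.018], [1.0, 0.02, -0.014], [-0.014, -0.018, -1.0]]
force: [1.1, -3.0, 0.1]
gripper_width: 0.0133
```

>>> carry_out([
  [[255,-0.004,-0.008,0,-0.07],[255,-0.006,-0.012,0,-0.1],[255,-0.007,-0.014,0,-0.12],[255,-0.008,-0.014,0,-0.12],[255,0,0,0,0]],
])

```text
t: 7.38
tcp_pos: [0.565, -0.1918, 0.1194]
tool_rot: [[-0.428, 0.904, -0.017], [0.904, 0.427, -0.014], [-0.005, -0.022, -1.0]]
force: [0.7, -2.9, -0.3]
gripper_width: 0.0136
```

Following the arc exactly at about 0.41 rad. I'll go on to about 0.8.

>>> carry_out([
  [[255,-0.008,-0.014,0,-0.12],[255,-0.008,-0.014,0,-0.12],[255,-0.008,-0.014,0,-0.12],[255,0,0,0,0],[255,0,0,0,0]],
])

```text
t: 8.0
tcp_pos: [0.5421, -0.2291, 0.1195]
tool_rot: [[-0.717, 0.697, -0.021], [0.697, 0.717, -0.009], [0.009, -0.021, -1.0]]
force: [-3.1, 0.9, 2.6]
gripper_width: 0.0134
```

>>> carry_out([
  [[60,0,0,0,0],[60,0,0,0,0],[60,0,0,0,0],[60,0,0,0,0],[60,0,0,0,0]],
])

```text
t: 8.62
tcp_pos: [0.5443, -0.226, 0.1193]
tool_rot: [[-0.717, 0.697, -0.02], [0.697, 0.717, -0.008], [0.009, -0.02, -1.0]]
force: [0.9, 0.3, 0.6]
gripper_width: 0.0586
```

>>> carry_out([
  [[60,0,0,-0.03,0],[60,0,0,-0.05,0],[60,0,-0.05,-0.04,0],[60,0,-0.06,0,0],[60,0,0,0,0]],
])

```text
t: 9.25
tcp_pos: [0.4807, -0.2943, 0.2419]
tool_rot: [[-0.714, 0.7, -0.025], [0.7, 0.714, -0.008], [0.012, -0.023, -1.0]]
force: [0.7, 1.1, -0.9]
gripper_width: 0.0701
```

```bash
python3 -c "
from h import *
s=bot.get_state();print(s['tcp_pos'],s['force'],np.abs(s['dq']).max())
shot('scene','s4');shot('side','e4')
W,im=cloud('s4');top=(abs(W[...,2]-.15)<.006).astype(np.uint8)
n,l,st,c=cv2.connectedComponentsWithStats(top)
for i in range(1,n):
    if st[i,4]>30: print(st[i],np.round(cv2.boxPoints(cv2.minAreaRect(W[l==i][:,:2].astype(np.float32))),3).tolist())
a=cv2.imread('pics/s4.png')[60:360,100:400];b=cv2.imread('pics/e4.png')[60:360,150:450]
cv2.imwrite('pics/c4.png',cv2.resize(np.hstack([a,b]),(800,400)))"
```

```text
[ 0.48070793 -0.29430686  0.24194577] [ 0.68766525  1.0939289  -0.86109834] 0.09139676816945044
[478  53  34  42 215] [[0.03999999910593033, -0.05900000035762787], [0.07100000232458115, -0.061000000685453415], [0.07699999958276749, 0.054999999701976776], [0.04600000008940697, 0.0560000017285347]]
[248  75   6   6  31] [[0.5339999794960022, -0.22699999809265137], [0.5440000295639038, -0.23499999940395355], [0.5509999990463257, -0.22599999606609344], [0.5410000085830688, -0.21799999475479126]]
[ 128   76  133   92 5194] [[0.5429999828338623, -0.11800000071525574], [0.546999990940094, -0.28700000047683716], [0.8149999976158142, -0.2809999883174896], [0.8119999766349792, -0.1120000034570694]]
[  162   207   138   154 11446] [[0.6669999957084656, 0.25699999928474426], [0.6830000281333923, 0.03700000047683716], [0.8510000109672546, 0.04899999871850014], [0.8349999785423279, 0.26899999380111694]]
[265 210   7   8  40] [[0.6349999904632568, 0.07100000232458115], [0.6460000276565552, 0.06599999964237213], [0.6510000228881836, 0.07800000160932541], [0.640999972820282, 0.08299999684095383]]
```

View pics/c4.png

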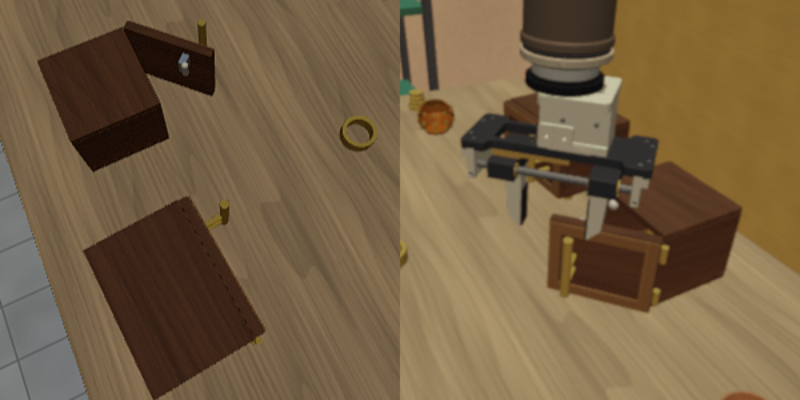

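The narrow door stands open about 0.78 rad, the broad door is flush, and the gripper is clear above both. One still row, then I hand in.

>>> carry_out([
  [[60,0,0,0,0],[60,0,0,0,0]],
])

```text
t: 9.6
tcp_pos: [0.4858, -0.2867, 0.241]
tool_rot: [[-0.722, 0.691, -0.024], [0.691, 0.722, -0.006], [0.013, -0.02, -1.0]]
force: [-0.5, 1.2, 0.3]
gripper_width: 0.0704
```

```bash
python3 -c "
from rig import bot
print(bot.finish_job())"
```

```text
the job is handed in; nothing more can be done
None
```

Both doors are where the task wants them, and I handed the job in at about 9.6 s. `finish_job` gives no verdict, so this rests on my own checks.

- **Broad door:** I pushed it shut with closed fingers on its pull until it hit the stop, at about 33 N along x with about 30 N upward (45 N combined). This was the only high force I saw. It acted through the fingers and was well under the 120 N wrist limit. In the last depth picture the door top sits flush with the cupboard in one 220 × 168 mm rectangle, and it did not move after I let go.
- **Narrow door:** I gripped its pull at 40 N, drew it along its arc through the catch and released it. From the bar's position it stands about 0.78 rad (45°) open, against the 0.436 rad needed.
- **Arm:** The gripper is open and clear, with the TCP at z = 0.24 m and a wrist force reading of about 1 N.

Two small deviations did no harm that I could see: the tool picked up about 2° of tilt from the push, and the arm drifted by up to about 1 cm between moves. I measured the door angles from pictures only and did not measure door speeds.

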